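# Hang the keyhole hook on the display board and latch it

### The arm

A 6-joint arm with a two-finger parallel gripper is mounted at the origin on the work surface. World frame = base frame: x ahead of the robot, y to its left, z up, the work surface at z = 0. Lengths are in m, angles in rad, forces in N, time in s.
With the tool pointing down it reaches from about 0.25 to 0.775 m from the base axis. Payload 4 kg.
Tool frame: the origin (TCP) lies midway between the tips of the shut fingers; the grasp point (between the pads) lies 19 mm behind it; z points along the fingers, y is the direction in which the jaws open and shut (so a half turn about z gives the same grasp; the last joint's range is limited). The gripper opens to 94 mm and grips with 3 to 60 N. Pads are 16 mm wide; open, the fingers measure 119 mm over their backs; the gripper's body (75 mm by 177 mm) begins 78 mm behind the grasp point.
Start: joints at [1.064, 0.087, 1.371, -0, 1.684, -0.103], TCP at [0.216, 0.506, 0.206] pointing down, gripper open.
Joint ranges: [-3.1, 3.1], [-0.76, 2.03], [0.27, 2.55], [-1.08, 4.22], [0.17, 2.65], [-2.57, 2.57]. Speed limits (rad/s): [2.79, 2.79, 3.14, 3.14, 3.14, 3.14].

### API

Orientations are given as [roll, pitch, yaw] about the fixed x, y, z axes, in that order (R = Rz(yaw) Ry(pitch) Rx(roll)).
In Python, from bench import get_obs, snapshot, ticket gives the robot as it stands.
- The arm moves only by the shell command python3 -m creep 'ROWS' [OPENING]. ROWS is JSON, a list that holds one entry, the list of rows, each a list of 4 numbers: the shift along the tool's x, y, z in mm, then the turn about the tool's z in degrees. A call has 1 to 8 rows; each row shifts and turns the commanded pose from where the row before left it, along the tool's axes as they then stand; what a row does not reach is not made up. A row lasts 1/8 s, in which the tool goes at most 62.5 mm and 10.7 degrees, less where a joint would pass 70% of its speed; a pose out of reach is approached as far as the arm can. A call with a gripper value outside its range is refused whole. OPENING is the opening, from 0 (shut) to 1 (fully open), set as the call begins (- or left out, the last holds). The fingers move at their own pace and stop on an object; the grip force is fixed at half the most. Time passes only in rows, so rows that do not move let the fingers close. It gives the time, the measured TCP pose, the force and the opening at its end, in the units of the state.
- get_obs(): the state, without advancing time (a new reading comes with each control period).
- snapshot(name): name is "scene" or "top"; returns a dict with "color" (400x640x3 uint8, red, green, blue), "depth" (400x640 float32, m along the optical axis (not along the pixel's ray), 0 where there is no reading), "fx", "fy", "cx", "cy" (pixels), "distortion" ([k1, k2, p1, p2, k3] as OpenCV has them; the pictures are not rectified), "extrinsics" (4x4, takes a point from world to camera coordinates). Camera axes: x right, y down, z forward; pixel columns grow to the right and rows downward; lengths in m; the calibration is good to about 2 mm. A picture is of the moment at which its call begins.
- ticket.close_job(): hands the job in, once; it reports no verdict.
The state is a dict: "time": time; "joint_positions": joint angles; "qvel": joint speeds; "joint_torque": joint torques, N m; "tool_pos": TCP position; "ee_rot": TCP orientation; "wrist_force": force on the tool from outside, world axes, zero at the start; "wrist_torque": the same for the moment, N m; "width": finger opening in m.
Only numpy, scipy, OpenCV 4.12 (cv2) and the standard library are available. Lean on these libraries where they do the work, as an engineer would, in place of code of your own. Each camera call takes 0.05 s, during which the arm holds its last target. There are 200 camera calls.

### The job

Hang the brass wall hook that has the keyhole in its back plate on the headed stud of the sloping display board: pass the wide end of the keyhole over the stud's head, then slide the hook down the board until the stud is fully home in the narrow end, with the plate flat on the board and pointing straight up it. Then swing the brass turn button round, across the board just above the plate's top edge, until it reaches its stop, so that the hook cannot slide up and come off. Leave the other hook, the medallion, the polish jar, the candlestick and the bell where they are.

Things in the scene. Friction and masses are not known exactly. Their poses are not given: they have to be found in the camera images.
- hook_web (a point): Centre of the upright web (40 long in x, 12 thick in y, 26 mm high; grip here) on the back plate of the brass hook to hang, which lies on its back on the mat (mat top z = 0.002). Point is 17 mm above the plate's back, 13 above its face, 28 mm to -x of its middle. Axes of all the hook's points: +x along the plate to the keyhole end (top when hung), +z out of its face.
- key_hook: The hook to hang as a whole, about 0.32 kg; origin at the middle of the plate's back, axes as above. Plate 130 long (x) x 50 wide (y) x 4 mm thick. A hook finger at most 11 mm thick, in the web's own plane, curls above the web to 53 mm over the plate's back.
- keyhole_entry (a point): Centre of the keyhole's wide end, on the plate's back: an octagonal hole 24 mm across, right through the plate, 53 mm from the web's centre along the hook's +x. On its +x side it narrows by 45-degree flanks into the slot.
- keyhole_seat (a point): On the plate's back, the point where the stud's axis lies when the hook is fully home: in the 11 mm wide slot, 22 mm farther along +x than the wide end's centre, 18 mm from the plate's top edge. The slot's closed end is 4 mm beyond it and then touches the stud's shank.
- stud (a point): Foot of the steel stud on the fixed wooden board, which slopes up away from the robot at 17 degrees. Shank 8 mm diameter, 7 high; head 16 mm diameter, 4 thick (top 11 mm off the board). Axes: +x up the slope, +z out of the board. Hook home: keyhole_seat on this point, axes parallel; wide end on the stud: keyhole_seat 22 mm to +x. Friction holds the hook on the slope.
- panel: The display board itself, same origin and axes as the stud's foot: it reaches 130 mm down and 105 mm up the slope and 120 mm to each side. Three flat key plates, 3 mm thick, are fixed on it at y = -85 mm.
- turn_button (a joint): Angle (rad) of the brass turn button, a bar 12 mm wide, 55 long, 2 to 8 mm off the board; pivot 28 mm up the slope and 42 mm to +y of the stud, axis square to the board. 0: points up the slope; grows clockwise seen facing the board; 1.57: across towards -y, 4 mm above the hung hook's top edge. Stops at -0.4 and 1.6. Starts -0.3 to 0.35; stays where left (about 1 N at the knob).
- button_knob (a point): On the axis of the turn button's round upright knob, 14 mm in diameter, 8 to 32 mm off the board; this point is 20 mm off the board and 45 mm from the pivot. Axes turn with the button: +x from pivot to knob, +z out of the board.
- screw_hook_web (a point): Centre of the web of the other brass hook on the mat: same size and shape, but its plate has only two 7 mm round screw holes, no keyhole. Leave it. Axes as for the first hook.
- medallion: Old brass medallion lying flat, 72 mm in diameter, 6 mm thick; origin at its underside. Leave it.
- polish_jar: Polish jar, 56 mm in diameter, 60 mm high; origin at its underside. Leave it.
- candlestick_mid (a point): Half-way up the brass candlestick, 110 mm high, foot 72 mm in diameter. Leave it.
- table_bell_mid (a point): Half-way up the brass table bell, 85 mm high, 60 mm in diameter at its mouth. Leave it.
There are look-alikes about, which are no part of the job. Leave any blue look-alike of the key_hook alone.

How it is judged:
On the way, in this order (a step that is already met when the one before it is completed fails the run):
1. the hook is home on the stud, before the turn button is across (x of keyhole_seat in the frame of stud between -0.004 and 0.006 m and y of keyhole_seat in the frame of stud between -0.004 and 0.004 m and z of keyhole_seat in the frame of stud between -0.003 and 0.004 m and angle between the x axis of keyhole_seat and the x axis of stud, either way round below 0.14 rad and angle between the z axis of keyhole_seat and the z axis of stud, either way round below 0.08 rad and value of joint turn_button below 1.2 rad), for 0.1 s.
2. the turn button is across the board above the hook (value of joint turn_button above 1.38 rad), for 0.1 s.
At the end, for the whole second after the job is handed in: The hook hangs at rest on the stud: the keyhole's seat within 4 mm (sideways), 4 mm below to 6 mm above (along the slope) and 4 mm (off the board) of the stud's foot, plate within 0.08 rad of flat on the board and within 0.14 rad of straight up it; the turn button is at 1.38 rad or more and at rest (x of keyhole_seat in the frame of stud between -0.004 and 0.006 m and y of keyhole_seat in the frame of stud between -0.004 and 0.004 m and z of keyhole_seat in the frame of stud between -0.003 and 0.004 m and angle between the x axis of keyhole_seat and the x axis of stud, either way round below 0.14 rad and angle between the z axis of keyhole_seat and the z axis of stud, either way round below 0.08 rad and value of joint turn_button above 1.38 rad and linear speed of key_hook below 0.02 m/s and velocity of joint turn_button between -0.1 and 0.1 rad/s); the robot touches nothing.
It fails at once if the other hook is shifted by more than 30 mm (distance of screw_hook_web from where it was at the start of the episode above 0.03 m).
It fails at once if the medallion is shifted by more than 30 mm (distance of medallion from where it was at the start of the episode above 0.03 m).
It fails at once if the polish jar is shifted by more than 30 mm (distance of polish_jar from where it was at the start of the episode above 0.03 m).
It fails at once if the candlestick is shifted by more than 30 mm (distance of candlestick_mid from where it was at the start of the episode above 0.03 m).
It fails at once if the table bell is shifted by more than 30 mm (distance of table_bell_mid from where it was at the start of the episode above 0.03 m).
It also fails if it takes over 50 s, if anything falls off the work surface, if the arm or the gripper's body presses on something with over 40 N, if the wrist force passes 120 N, or if a joint passes its speed limit or range.

## Working session

There is one attempt and no reset: what is moved stays moved. The work goes in short steps, Python scripts to look and compute and a shell command to move; the robot and the scene stay as the last step left them, time stands still between calls to the robot, and variables do not carry over. Pictures are saved under pics/ and viewed, on a budget of 10 in all, crops included, one or two more only if the job needs it, and the job is handed in when it is done.

```bash
ls; mkdir -p pics; cat > h.py <<'E'
import numpy as np, cv2
from bench import get_obs, snapshot, ticket
def snap(n):
    s=snapshot(n); np.savez('/tmp/'+n+'.npz',**{k:np.array(v) for k,v in s.items()}); return s
def load(n): return dict(np.load('/tmp/'+n+'.npz'))
def K(s): return np.array([[s['fx'],0,s['cx']],[0,s['fy'],s['cy']],[0,0,1.]])
def ray(s,uv):
    uv=np.array(uv,float).reshape(-1,1,2)
    n=cv2.undistortPoints(uv,K(s),np.array(s['distortion'],float)).reshape(-1,2)
    E=np.array(s['extrinsics']);R=E[:3,:3];t=E[:3,3]
    d=np.c_[n,np.ones(len(n))]@R; return -R.T@t,d
def plane(s,uv,p0,n):
    o,d=ray(s,uv); p0=np.array(p0,float);n=np.array(n,float)
    return o+d*(((p0-o)@n)/(d@n))[:,None]
def onz(s,uv,z): return plane(s,uv,[0,0,z],[0,0,1])
def dep(s,uv):
    o,d=ray(s,uv); uv=np.array(uv,int).reshape(-1,2)
    return o+d*np.array(s['depth'])[uv[:,1],uv[:,0]][:,None]
def proj(s,P):
    E=np.array(s['extrinsics'],float)
    return cv2.projectPoints(np.array(P,float).reshape(-1,1,3),cv2.Rodrigues(E[:3,:3])[0],E[:3,3],K(s),np.array(s['distortion'],float))[0].reshape(-1,2)
E
python3 - <<'E'
from h import *
for n in('scene','top'):
    s=snap(n); cv2.imwrite(f'pics/{n}0.png',s['color'][...,::-1])
    E=s['extrinsics']; print(n,-E[:3,:3].T@E[:3,3],E[2,:3],s['fx'])
o=get_obs();print(o)
E
```

```text
pics
scene [0.99606721 0.47951797 0.87344378] [-0.46927156 -0.53019752 -0.7061691 ] 377.044793554474
top [ 0.28146656 -0.10492807  1.30624575] [ 0.13425955  0.00646543 -0.99092511] 444.71330727289035
{'time': 0.1, 'joint_positions': array([ 1.06387436e+00,  8.78818172e-02,  1.37207675e+00,  2.19796103e-05,
        1.68363853e+00, -1.03085564e-01]), 'qvel': array([ 0.00180166, -0.00125709, -0.00200394, -0.0008554 , -0.00050927,
       -0.00090441]), 'joint_torque': array([ 1.55336147e-03, -3.41251731e+01, -3.03301191e+01,  7.18871830e-02,
        3.04766418e-02, -1.07644237e-04]), 'tool_pos': array([0.21586804, 0.50532347, 0.20443423]), 'ee_rot': array([-3.13960110e+00, -2.27991999e-04,  2.73775848e+00]), 'wrist_force': array([-0.42638952, -1.03663521, -0.31127499]), 'wrist_torque': array([-0.03377772,  0.03757605,  0.00985178]), 'width': 0.09426341308175837}
```

View pics/top0.png

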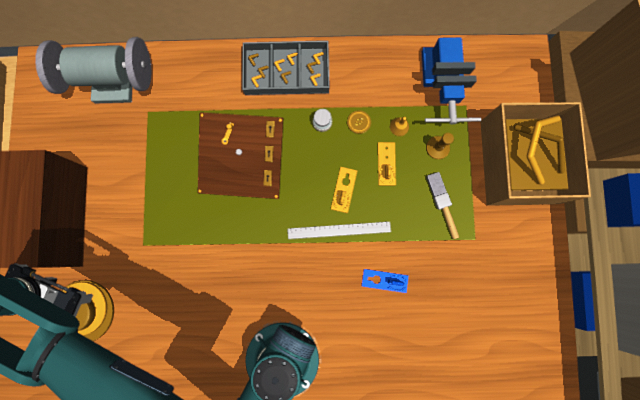

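View pics/scene0.png

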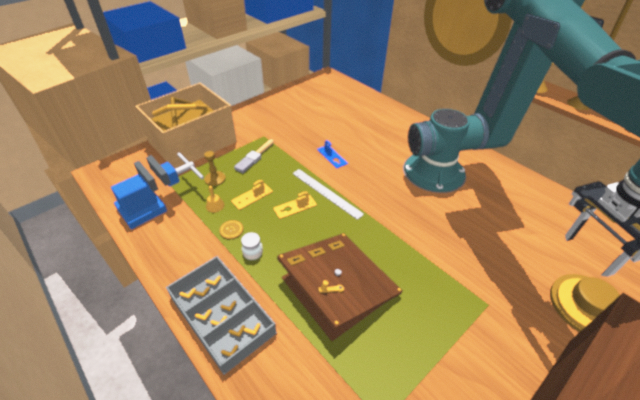

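Top view: the key hook's keyhole is near (347,181) and its web near (341,198). The screw hook is at (387,163), the stud at (238,152), and the button runs from pivot (225,143) to knob (229,125). Next I'll measure these.

```bash
python3 - <<'E'
from h import *
s=load('top'); c=load('scene')
for n,q,win in(('top',s,(325,165,362,216)),('scene',c,(270,190,320,220))):
    u0,v0,u1,v1=win
    hsv=cv2.cvtColor(q['color'],cv2.COLOR_RGB2HSV)
    m=((hsv[...,0]>15)&(hsv[...,0]<29)&(hsv[...,2]>150)).astype('uint8')
    w=np.zeros_like(m);w[v0:v1,u0:u1]=m[v0:v1,u0:u1]
    ct=max(cv2.findContours(w,0,1)[0],key=cv2.contourArea)
    P=onz(q,ct.reshape(-1,2),0.006)[:,:2]*1000
    r=cv2.minAreaRect(P.astype('float32'));print(n,r,'\n',cv2.boxPoints(r))
# board
b=[(200,113),(199,193),(278,198),(283,122)]
print('board corners dep',dep(s,b).round(4))
u,v=np.meshgrid(np.arange(205,275,2),np.arange(118,192,2));uv=np.c_[u.ravel(),v.ravel()]
P=dep(s,uv); P=P[np.array(s['depth'])[uv[:,1],uv[:,0]]>0]
for i in range(5):
    A=np.c_[P[:,:2],np.ones(len(P))];k=np.linalg.lstsq(A,P[:,2],rcond=None)[0];r=P[:,2]-A@k;P=P[abs(r)<max(2*r.std(),.001)]
n=np.array([-k[0],-k[1],1]);n/=np.linalg.norm(n);print('plane',k,n,np.degrees(np.arccos(n[2])),np.degrees(np.arctan2(n[1],n[0])),r.std(),len(P))
a=cv2.resize(s['color'][100:220,190:410],None,fx=3.6,fy=3.6,interpolation=2)
bb=cv2.resize(c['color'][170:340,240:410],None,fx=3.4,fy=3.4,interpolation=2)
cv2.imwrite('pics/t1.png',a[...,::-1]);cv2.imwrite('pics/s1.png',bb[...,::-1])
E
```

```text
top ((483.62841796875, -188.29852294921875), (53.261741638183594, 133.2698974609375), 75.90711975097656) 
 [[ 412.51456 -197.90262]
 [ 541.7733  -230.35312]
 [ 554.7423  -178.69443]
 [ 425.48352 -146.24393]]
scene ((482.10845947265625, -196.6988983154297), (86.48966979980469, 140.46206665039062), 75.94193267822266) 
 [[ 403.47644 -221.58908]
 [ 539.7317  -255.70804]
 [ 560.7405  -171.80872]
 [ 424.48523 -137.68976]]
board corners dep [[ 6.987e-01  2.204e-01  9.180e-02]
 [ 4.822e-01  2.435e-01 -4.000e-04]
 [ 4.600e-01  5.600e-03  1.740e-02]
 [ 6.960e-01 -9.600e-03 -1.400e-03]]
plane [ 0.30500712 -0.03017957 -0.11356374] [-0.29161724  0.02885468  0.95609978] 17.040122667033042 174.3491425682354 0.0021354996123371327 1103
```

View pics/t1.png

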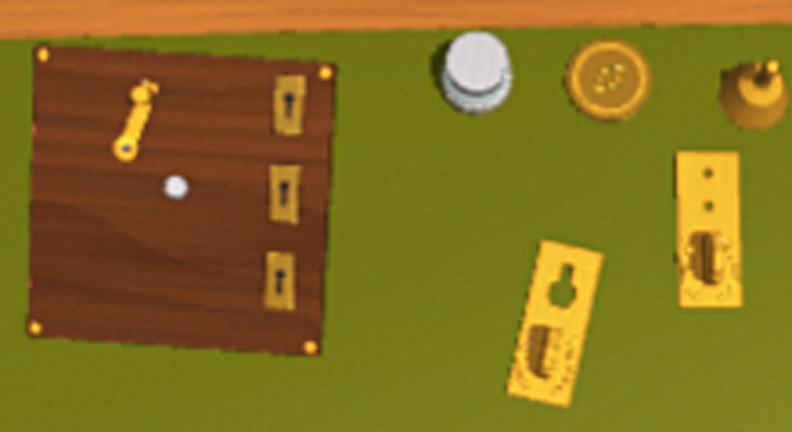

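View pics/s1.png

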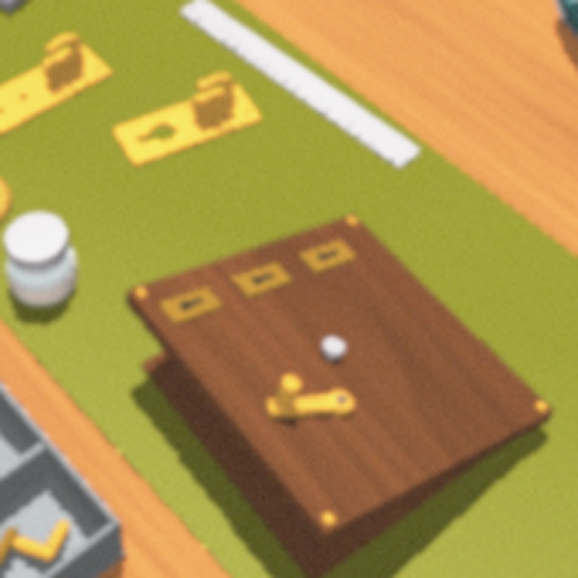

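```bash
cat >> h.py <<'E'
def tri(s,a,c,b):
    o1,d1=ray(s,a);o2,d2=ray(c,b);out=[]
    for x,y in zip(d1,d2):
        k=np.linalg.lstsq(np.c_[x,-y],o2-o1,rcond=None)[0];p,q=o1+k[0]*x,o2+k[1]*y
        out.append(np.r_[(p+q)/2,np.linalg.norm(p-q)]*1000)
    return np.array(out)
E
python3 - <<'E'
from h import *
s=load('top'); c=load('scene')
T=np.array([(325,72),(310,347),(35,328),(42,55),(176,187),(125,148),(143,90)],float)
C=np.array([(140,293),(352,220),(541,405),(328,519),(333,346),(343,400),(291,383)],float)
T=(T+.5)/3.6-.5+[190,100];C=(C+.5)/3.4-.5+[240,170]
X=tri(s,T,c,C);print(X.round(1))
q=X[:4,:3];m=q.mean(0)
up=(q[0]+q[3]-q[1]-q[2])/2;lf=(q[2]+q[3]-q[0]-q[1])/2
print('up len',np.linalg.norm(up),'yaw',np.degrees(np.arctan2(up[1],up[0])),'slope',np.degrees(np.arctan2(up[2],np.hypot(*up[:2]))))
print('lf len',np.linalg.norm(lf),'yaw',np.degrees(np.arctan2(lf[1],lf[0]))-90, 'z',lf[2],'mean',m)
k=[0.30500712,-0.03017957,-0.11356374]
print('depthplane at mean',1000*(k[0]*m[0]/1e3+k[1]*m[1]/1e3+k[2]))
# mat depth check
uv=[(u,v) for u in range(160,190,5) for v in range(130,230,10)];print('mat z',np.median(dep(s,uv)[:,2]))
uv=[(u,v) for u in range(300,330,5) for v in range(150,215,10)];print('mat z',np.median(dep(s,uv)[:,2]))
# keyhole of hook in both views
Tk=(np.array([(561,291),(567,270)])+.5)/3.6-.5+[190,100]
Ck=(np.array([(165,131),(143,136)])+.5)/3.4-.5+[240,170]
print('keyhole top',onz(s,Tk,.006)*1e3,'scene',onz(c,Ck,.006)*1e3, tri(s,Tk,c,Ck))
E
```

```text
[[ 6.736e+02 -7.400e+00  9.070e+01  7.000e-01]
 [ 4.642e+02  1.160e+01  2.770e+01  9.000e-01]
 [ 4.841e+02  2.351e+02  2.860e+01  9.000e-01]
 [ 6.929e+02  2.168e+02  9.130e+01  5.000e-01]
 [ 5.879e+02  1.132e+02  7.200e+01  1.300e+00]
 [ 6.182e+02  1.533e+02  7.880e+01  2.800e+00]
 [ 6.534e+02  1.335e+02  1.140e+02  5.600e+00]]
up len 219.1679511598713 yaw -5.102533161642602 slope 16.662953114480295
lf len 224.7352299246661 yaw -4.998907180032191 z 0.6795395098238544 mean [578.72301869 114.03898829  59.58048957]
depthplane at mean 59.50925357880782
mat z 0.0017370895346867643
mat z 0.001914249928528955
keyhole top [[ 510.21239685 -194.02322814    6.        ]
 [ 527.70237389 -199.47232891    6.        ]] scene [[ 506.44347757 -191.85098722    6.        ]
 [ 525.91180129 -200.26586874    6.        ]] [[ 508.49010317 -192.42950898    7.49518327    4.11286675]
 [ 527.11140481 -199.09783306    7.85143338    0.66783484]]
```

```bash
cat > want.py <<'E'
import sys,numpy as np
from scipy.spatial.transform import Rotation as Ro
from bench import get_obs
o=get_obs();R=Ro.from_euler('xyz',o['ee_rot']);p=np.array(o['tool_pos'])*1000
t=np.array([float(a) for a in sys.argv[1:4]])
yaw=np.degrees(o['ee_rot'][2])
print('t',round(float(o['time']),2),'tcp',p.round(1),'yaw',yaw.round(2),'F',np.array(o['wrist_force']).round(1),'w',round(o['width']*1e3,1),'q',np.array(o['joint_positions']).round(2))
print('shift',(R.inv().apply(t-p)).round(1))
if len(sys.argv)>4: print('turn',round((yaw-float(sys.argv[4])+180)%360-180,2))
E
python3 -m creep '[[[0,0,0,-9],[0,0,0,0]]]' 1; python3 want.py 456.4 -181.5 200 165.9
```

```text
time: 0.35
tool_pos: [0.216, 0.5055, 0.2049]
ee_rot: [-3.141, -0.0, 2.893]
wrist_force: [0.5, -0.4, 0.1]
width: 0.0937
t 0.35 tcp [216.  505.5 204.9] yaw 165.76 F [ 0.5 -0.4  0.1] w 93.7 q [ 1.06  0.09  1.37 -0.    1.68 -0.26]
shift [-402.  -606.8    5.4]
turn -0.14
```

```bash
python3 -m creep '[[[-27,-40,0,0],[-27,-40,0,0],[-27,-40,0,0],[-27,-40,0,0],[-27,-40,0,0],[-27,-40,0,0],[-27,-40,0,0],[-27,-40,0,0]]]' >/dev/null; python3 -m creep '[[[-27,-40,0,0],[-27,-40,0,0],[-27,-40,0,0],[-27,-40,0,0],[-27,-40,0,0],[-27,-40,0,0],[-27,-40,0,0],[0,0,0,0]]]' ;python3 want.py 456.4 -181.5 120 165.9
```

```text
time: 2.35
tool_pos: [0.4624, -0.1773, 0.2043]
ee_rot: [3.141, -0.002, 2.888]
wrist_force: [0.7, -0.0, -0.1]
width: 0.0941
t 2.35 tcp [ 462.4 -177.3  204.3] yaw 165.49 F [ 0.7 -0.  -0.1] w 94.1 q [-0.48 -0.03  1.5  -0.    1.68 -1.8 ]
shift [ 4.6 -5.5 84.3]
turn -0.41
```

```bash
python3 -m creep '[[[5,-5,40,0],[0,0,45,0],[0,0,45,0],[0,0,0,0]]]';python3 want.py 456.4 -181.5 11 165.9
python3 - <<'E'
from h import *
c=snap('scene'); 
b=cv2.resize(c['color'][150:250,240:360],None,fx=6,fy=6,interpolation=2);cv2.imwrite('pics/s2.png',b[...,::-1])
E
```

```text
time: 2.85
tool_pos: [0.453, -0.1759, 0.0717]
ee_rot: [3.139, -0.009, 2.894]
wrist_force: [0.6, -0.2, 0.7]
width: 0.0943
t 2.85 tcp [ 453.  -175.9   71.7] yaw 165.84 F [ 0.6 -0.2  0.7] w 94.3 q [-0.49  0.02  1.71  0.    1.42 -1.81]
shift [-5.2 -4.8 60.7]
turn -0.06
```

View pics/s2.png

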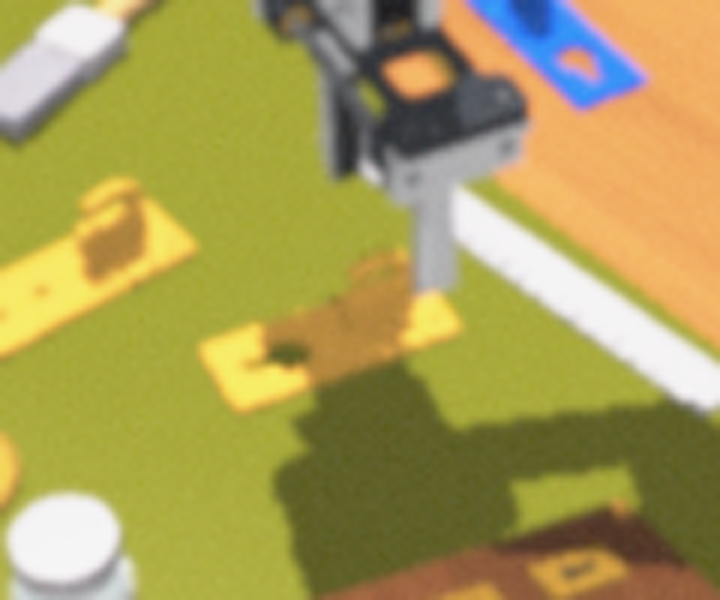

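The view shows the fingers straddling the hook, with the near finger tip at about (435,290) in the crop. I'll correct the position, descend and grip.

```bash
python3 -m creep '[[[-4,-4,20,0],[0,0,20,0],[0,0,12,0],[0,0,0,0],[0,0,0,0]]]';python3 want.py 456.4 -181.5 11 165.9
```

```text
time: 3.52
tool_pos: [0.4601, -0.1838, 0.0249]
ee_rot: [-3.141, 0.002, 2.895]
wrist_force: [-0.1, -0.3, 0.8]
width: 0.094
t 3.52 tcp [ 460.1 -183.8   24.9] yaw 165.86 F [-0.1 -0.3  0.8] w 94.0 q [-0.49  0.08  1.75  0.    1.31 -1.82]
shift [ 4.2  1.3 13.9]
turn -0.04
```

```bash
python3 -m creep '[[[4,1,7,0],[0,0,6,0],[0,0,0,0],[0,0,0,0]]]' >/dev/null;python3 want.py 456.4 -181.5 11 165.9; python3 -m creep '[[[0,0,0,0],[0,0,0,0],[0,0,0,0],[0,0,0,0],[0,0,0,0],[0,0,0,0]]]' 0
```

```text
t 4.03 tcp [ 455.5 -181.5   10.4] yaw 165.86 F [ 0.1 -0.  -0.1] w 93.9 q [-0.49  0.08  1.78  0.    1.28 -1.82]
shift [-0.9  0.2 -0.6]
turn -0.04
time: 4.78
tool_pos: [0.4555, -0.1815, 0.0105]
ee_rot: [3.141, 0.0, 2.895]
wrist_force: [-0.4, -0.4, -0.4]
width: 0.0375
```

```bash
python3 -m creep '[[[0,0,0,0],[0,0,0,0],[0,0,0,0],[0,0,0,0],[0,0,0,0],[0,0,0,0]]]'
```

```text
time: 5.52
tool_pos: [0.4555, -0.1813, 0.0105]
ee_rot: [3.141, -0.0, 2.895]
wrist_force: [0.6, 1.7, -0.4]
width: 0.0115
```

```bash
cat > bf.py <<'E'
import numpy as np
a,b=np.radians(-5.05),np.radians(17)
X=np.array([np.cos(b)*np.cos(a),np.cos(b)*np.sin(a),np.sin(b)]);Y=np.array([-np.sin(a),np.cos(a),0]);N=np.cross(X,Y)
S=np.array([590.8,113.0,62.3])
def W(x,y,z): return S+X*x+Y*y+N*z
def B(p): return np.array([(np.asarray(p)-S)@v for v in (X,Y,N)]).T
if __name__=='__main__':
    import sys; print(W(*map(float,sys.argv[1:4])).round(1))
E
python3 bf.py -88 75 17; python3 bf.py -53 0 17; python3 bf.py -75 0 17; python3 -m creep '[[[0,0,-30,0],[0,0,-50,0],[0,0,-50,0],[0,0,-40,0],[0,0,0,0]]]'; python3 want.py 508 196 170 174.95
```

```text
[508.6 195.6  52.8]
[535.4 117.9  63.1]
[514.4 119.8  56.6]
time: 6.15
tool_pos: [0.4571, -0.1827, 0.1835]
ee_rot: [-3.139, 0.007, 2.895]
wrist_force: [0.2, -0.6, -3.1]
width: 0.0117
t 6.15 tcp [ 457.1 -182.7  183.5] yaw 165.85 F [ 0.2 -0.6 -3.1] w 11.7 q [-0.5  -0.04  1.55 -0.    1.63 -1.82]
shift [ 43.3 379.7  12.3]
turn -9.1
```

```bash
python3 -m creep '[[[5,47,0,0],[5,47,0,0],[5,47,0,0],[5,47,0,0],[5,47,0,0],[5,47,0,0],[5,47,0,0],[5,47,0,0]]]'>/dev/null; python3 -m creep '[[[0,0,0,-9],[0,0,0,0],[0,0,0,0]]]'; python3 want.py 508.6 195.6 84 174.95
```

```text
time: 7.52
tool_pos: [0.5078, 0.1922, 0.1785]
ee_rot: [-3.14, -0.003, 3.049]
wrist_force: [-0.4, 0.5, -2.5]
width: 0.0121
t 7.53 tcp [507.8 192.2 178.5] yaw 174.7 F [-0.4  0.5 -2.5] w 12.1 q [ 0.26  0.08  1.43 -0.    1.63 -1.22]
shift [-0.8  3.6 94.4]
turn -0.25
```

```bash
python3 -m creep '[[[0,3,40,0],[0,0,40,0],[0,0,15,0],[0,0,3,0],[0,0,3,0],[0,0,0,0]]]';  python3 -m creep '[[[0,0,5,0],[0,0,5,0],[0,0,4,0],[0,0,0,0]]]'; python3 want.py 508.6 195.6 44.3
```

```text
time: 8.28
tool_pos: [0.5098, 0.1961, 0.081]
ee_rot: [3.141, 0.003, 3.052]
wrist_force: [0.6, -0.1, -2.6]
width: 0.012
time: 8.78
tool_pos: [0.5085, 0.1961, 0.0654]
ee_rot: [3.141, -0.001, 3.052]
wrist_force: [-2.1, 0.6, 0.8]
width: 0.0118
t 8.78 tcp [508.5 196.1  65.4] yaw 174.88 F [-2.1  0.6  0.8] w 11.8 q [ 0.26  0.15  1.59  0.    1.41 -1.22]
shift [-0.2 -0.5 21.1]
```

```bash
python3 -m creep '[[[0,0,4,0],[0,0,4,0],[0,0,4,0],[0,0,0,0]]]';  python3 -m creep '[[[0,0,3,0],[0,0,3,0],[0,0,0,0]]]'; python3 want.py 508.6 195.6 44.3
```

```text
time: 9.28
tool_pos: [0.5088, 0.1958, 0.0529]
ee_rot: [-3.142, -0.0, 3.052]
wrist_force: [-1.0, 0.7, -1.4]
width: 0.0119
time: 9.65
tool_pos: [0.5093, 0.1958, 0.0474]
ee_rot: [3.142, 0.001, 3.052]
wrist_force: [-0.3, -0.2, -0.9]
width: 0.0119
t 9.65 tcp [509.3 195.8  47.4] yaw 174.86 F [-0.3 -0.2 -0.9] w 11.9 q [ 0.26  0.16  1.61 -0.    1.37 -1.22]
shift [ 0.7 -0.2  3.1]
```

```bash
python3 - <<'E'
from h import *
c=snap('scene'); t=snap('top')
b=cv2.resize(c['color'][220:345,300:460],None,fx=5,fy=4.8,interpolation=2);cv2.imwrite('pics/s3.png',b[...,::-1])
E
```

```text
(no output)
```

View pics/s3.png

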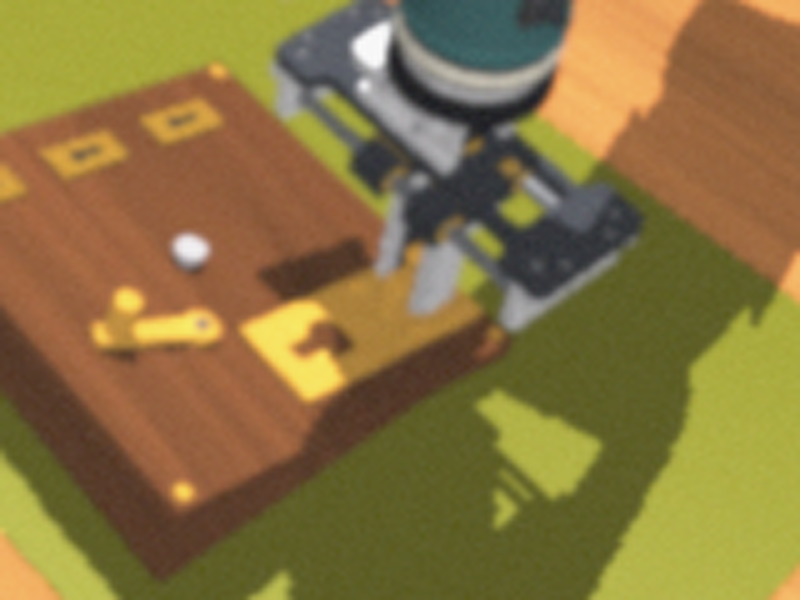

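The plate is almost flat on the board. Its keyhole is at about (322,338) in the crop. I'll press a little more.

```bash
python3 -m creep '[[[0,0,2,0],[0,0,0,0]]]';  python3 -m creep '[[[0,0,2,0],[0,0,0,0]]]'; python3 want.py 508.6 195.6 44.3
```

```text
time: 10.0
tool_pos: [0.5093, 0.1958, 0.0457]
ee_rot: [3.141, 0.001, 3.052]
wrist_force: [-0.3, 0.8, 1.1]
width: 0.0117
time: 10.25
tool_pos: [0.5094, 0.1958, 0.0457]
ee_rot: [3.141, 0.002, 3.052]
wrist_force: [-4.1, -0.8, 8.8]
width: 0.0118
t 10.25 tcp [509.4 195.8  45.7] yaw 174.87 F [-4.1 -0.8  8.8] w 11.8 q [ 0.26  0.16  1.61 -0.    1.37 -1.22]
shift [ 0.8 -0.3  1.4]
```

```bash
python3 - <<'E'
from h import *
from bf import *
c=load('scene');t=load('top')
def sc(p): return (np.array(p,float)+.5)/[5,4.8]-.5+[300,220]
def bp(s,uv,z): return B(plane(s,uv,W(0,0,z)/1e3,N)*1e3)
print('top edge corners',bp(c,sc([(242,330),(312,400)]),4).round(1))
print('hole',bp(c,sc([(322,338)]),3).round(1),'stud',bp(c,sc([(191,248)]),9).round(1))
print('TCP',B(np.array([509.4,195.8,45.7])))
b=cv2.resize(t['color'][110:200,190:290],None,fx=7,fy=6.6,interpolation=2);cv2.imwrite('pics/t3.png',b[...,::-1])
E
```

```text
top edge corners [[  6.6  51.9   4. ]
 [  5.  101.7   4. ]]
hole [[-29.4  73.8   3. ]] stud [[-2.4 -0.5  9. ]]
TCP [-89.36441317  75.31335267   9.96295978]
```

View pics/t3.png

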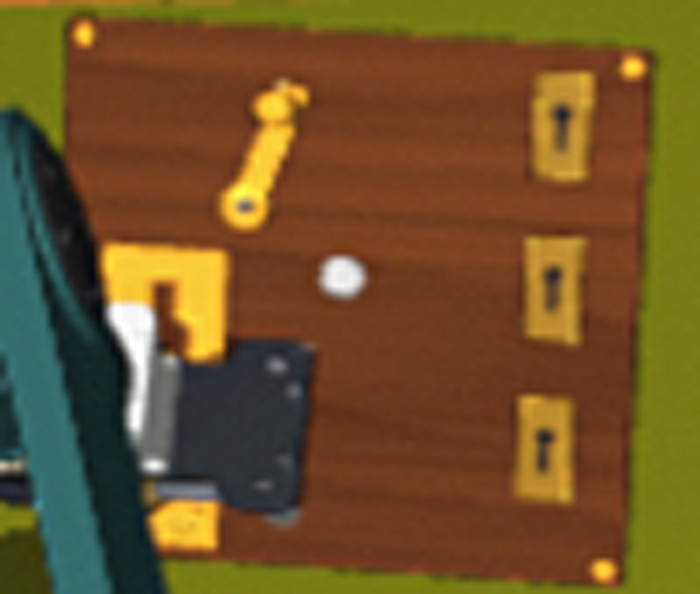

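```bash
python3 - <<'E'
from h import *
from bf import *
t=load('top')
def sc(p): return (np.array(p,float)+.5)/[7,6.6]-.5+[190,110]
def bp(s,uv,z): return B(plane(s,uv,W(0,0,z)/1e3,N)*1e3)
print('corners',bp(t,sc([(105,243),(229,249)]),4).round(1),'right edge',bp(t,sc([(229,255),(225,355),(218,545)]),4).round(1))
print('slot',bp(t,sc([(165,290)]),4).round(1),'stud',bp(t,sc([(343,277)]),10).round(1))
E
```

```text
corners [[ 8.6 99.4  4. ]
 [ 9.2 48.   4. ]] right edge [[   6.7   47.9    4. ]
 [ -36.9   48.1    4. ]
 [-121.    48.3    4. ]]
slot [[-10.2  73.9   4. ]] stud [[ 0.6 -0.6 10. ]]
```

```bash
python3 - <<'E'
from bf import *
for p in((-89.4,75.3,30),(-57.4,.8,30),(-57.4,.8,10)):print(W(*p).round(1))
E
python3 -m creep '[[[2,0,-10,0],[2,0,-10,0],[0,0,0,0]]]'; python3 -m creep '[[[0,-37,0,0],[0,-37,0,0],[0,0,0,0],[0,0,0,0]]]'; python3 want.py 530.0 123.3 74.2 174.95
```

```text
[503.5 196.3  64.9]
[527.5 119.4  74.2]
[533.3 118.9  55.1]
time: 10.62
tool_pos: [0.5052, 0.1964, 0.0642]
ee_rot: [3.141, 0.001, 3.052]
wrist_force: [-0.3, -0.5, -3.5]
width: 0.0116
time: 11.12
tool_pos: [0.4981, 0.1229, 0.0632]
ee_rot: [3.141, -0.0, 3.051]
wrist_force: [-0.1, -0.4, -2.6]
width: 0.0117
t 11.12 tcp [498.1 122.9  63.2] yaw 174.84 F [-0.1 -0.4 -2.6] w 11.7 q [ 0.13  0.08  1.67  0.    1.4  -1.35]
shift [-31.7   3.3 -11. ]
turn -0.11
```

```bash
python3 -m creep '[[[0,-1,-4,0],[-15,0,-4,0],[-15,0,-3,0],[0,0,0,0],[0,0,0,0]]]'; python3 want.py 527.5 119.4 74.2 174.95
python3 - <<'E'
from h import *
c=snap('scene'); t=snap('top')
b=cv2.resize(c['color'][220:320,290:410],None,fx=5,fy=5,interpolation=2);
a=cv2.resize(t['color'][110:200,190:290],None,fx=6,fy=6,interpolation=2)
cv2.imwrite('pics/s4.png',b[...,::-1]);cv2.imwrite('pics/t4.png',a[...,::-1])
E
```

```text
time: 11.75
tool_pos: [0.5274, 0.1194, 0.0742]
ee_rot: [3.142, -0.001, 3.053]
wrist_force: [-0.2, -0.2, -3.2]
width: 0.0124
t 11.75 tcp [527.4 119.4  74.2] yaw 174.91 F [-0.2 -0.2 -3.2] w 12.4 q [ 0.12  0.13  1.59  0.    1.42 -1.36]
shift [-0.1  0.   0. ]
turn -0.04
```

View pics/s4.png

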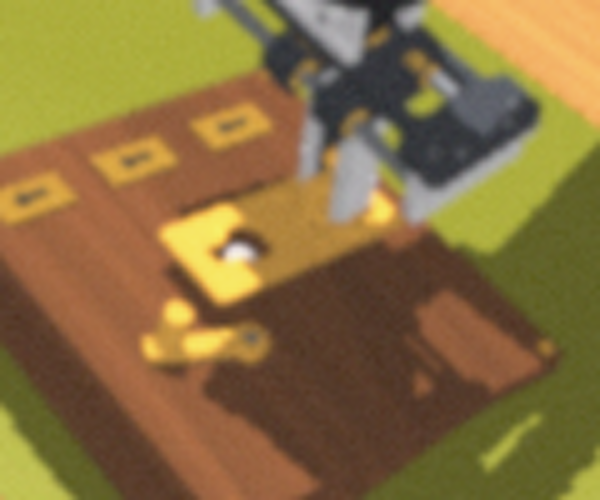

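The tilt held, and the stud head shows through the keyhole at (238,250). Lowering along the board normal.

```bash
python3 -m creep '[[[-1.5,0,5,0],[-1.5,0,5,0],[0,0,0,0]]]'; python3 -m creep '[[[-1.5,0,4,0],[-1,0,3,0],[0,0,0,0]]]'; python3 want.py 533.3 118.9 55.1 174.95
```

```text
time: 12.22
tool_pos: [0.5304, 0.1185, 0.0636]
ee_rot: [-3.141, -0.002, 3.052]
wrist_force: [-0.5, 0.3, -2.6]
width: 0.0117
time: 12.6
tool_pos: [0.5333, 0.1183, 0.057]
ee_rot: [-3.142, -0.001, 3.052]
wrist_force: [-0.5, -0.6, -1.4]
width: 0.0117
t 12.6 tcp [533.3 118.3  57. ] yaw 174.86 F [-0.5 -0.6 -1.4] w 11.7 q [ 0.11  0.16  1.59  0.    1.39 -1.37]
shift [0.  0.6 1.9]
turn -0.09
```

```bash
python3 -m creep '[[[0,0,2,0],[0,0,0,0]]]'; python3 -m creep '[[[0,0,1.5,0],[0,0,0,0]]]'; python3 want.py 512.3 120.8 48.7 174.95;python3 - <<'E'
from bf import *
from bench import get_obs
print(B(get_obs()['tool_pos']*1000))
E
```

```text
time: 12.85
tool_pos: [0.5338, 0.1184, 0.0558]
ee_rot: [3.141, 0.001, 3.052]
wrist_force: [-0.2, 0.2, -2.3]
width: 0.0119
time: 13.1
tool_pos: [0.5338, 0.1184, 0.0554]
ee_rot: [3.141, 0.001, 3.052]
wrist_force: [-2.8, -1.3, 4.5]
width: 0.0117
t 13.1 tcp [533.8 118.4  55.4] yaw 174.87 F [-2.8 -1.3  4.5] w 11.7 q [ 0.11  0.16  1.6   0.    1.39 -1.37]
shift [21.7  0.4  6.6]
turn -0.08
[-56.7650511    0.39624556  10.09711789]
```

```bash
cat > b.py <<'E'
from bf import *
from bench import get_obs
o=get_obs();F=np.array(o['wrist_force']);print('B tcp',B(o['tool_pos']*1000).round(2),'F board',np.array([F@X,F@Y,F@N]).round(1),'w',o['width'],'t',o['time'])
E
python3 -m creep '[[[5,0,1.4,0],[5,0,1.5,0],[0,0,0,0]]]'>/dev/null; python3 b.py; python3 -m creep '[[[5,0,1.5,0],[4,0,1.2,0],[0,0,0,0]]]' >/dev/null; python3 b.py
```

```text
B tcp [-66.67   0.62  10.07] F board [2.2 0.2 6.5] w 0.011694314816809402 t 13.475
B tcp [-76.13   0.62  10.02] F board [1.9 0.2 4.8] w 0.011846893835505945 t 13.85
```

```bash
python3 -m creep '[[[2,0,0.6,0],[0,0,0,0]]]'>/dev/null; python3 b.py; python3 -m creep '[[[2,0,0.6,0],[0,0,0,0]]]' >/dev/null; python3 b.py;  python3 -m creep '[[[2,0,0.6,0],[0,0,0,0]]]' >/dev/null; python3 b.py
```

```text
B tcp [-77.81   0.66  10.03] F board [3.1 0.5 4.8] w 0.011742800388105277 t 14.1
B tcp [-78.88   0.66  10.02] F board [3.6 0.3 4.3] w 0.01183572532911506 t 14.35
B tcp [-79.03   0.66  10.04] F board [8.1 0.4 2.9] w 0.012035656073462124 t 14.6
```

The hook stopped after 22.3 mm of travel with the force rising, so it is home. I'll relax, release and check.

```bash
python3 -m creep '[[[-2,0,-1.2,0],[0,0,0,0]]]'>/dev/null; python3 b.py; python3 -m creep '[[[0,0,0,0],[0,0,0,0],[0,0,0,0],[0,0,0,0],[0,0,0,0]]]' 0.6 >/dev/null; python3 b.py;  python3 -m creep '[[[0,0,-20,0],[0,0,-40,0],[0,0,-50,0],[0,0,-30,0],[0,0,0,0]]]' >/dev/null; python3 b.py
python3 - <<'E'
from h import *
c=snap('scene'); t=snap('top')
b=cv2.resize(c['color'][220:320,290:410],None,fx=4.5,fy=4.5,interpolation=2);
a=cv2.resize(t['color'][110:200,190:290],None,fx=5,fy=5,interpolation=2)
cv2.imwrite('pics/s5.png',np.vstack([b[:, :500],a[:150*3,:500]])[...,::-1][:900]) if 0 else cv2.imwrite('pics/st5.png',np.hstack([cv2.resize(b,(400,333)),cv2.resize(a,(400,333))])[...,::-1])
E
```

```text
B tcp [-79.02   0.65  10.02] F board [6.8 0.5 2.1] w 0.011958848436567852 t 14.85
B tcp [-81.52   0.32   9.59] F board [ 0.9  0.4 -0.3] w 0.0550613893818288 t 15.475
B tcp [-37.85   0.71 146.1 ] F board [-0.5  0.1 -0.9] w 0.05640312309224379 t 16.1
```

View pics/st5.png

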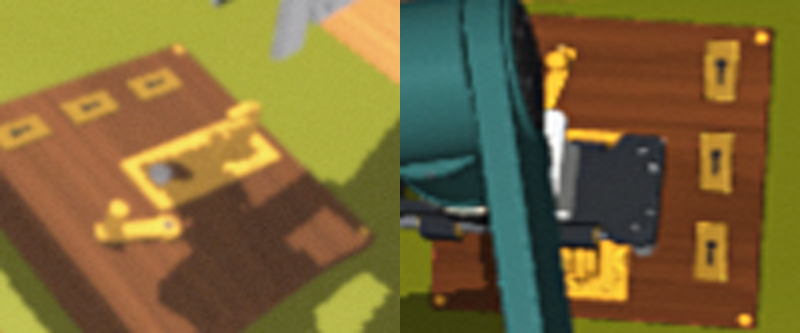

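```bash
python3 - <<'E'
from h import *
from bf import *
c=load('scene')
def sc(p,f,o): return (np.array(p,float)+.5)/f-.5+o
def bp(s,uv,z): return B(plane(s,uv,W(0,0,z)/1e3,N)*1e3)
q=lambda p:sc(p,3.333,[290,220])
print('edge',bp(c,q([(123,157),(144,183),(165,208)]),4).round(1),'stud',bp(c,q([(162,173)]),10).round(1))
k=bp(c,q([(118,206)]),31)[0];pv=bp(c,q([(172,224)]),9)[0];print('knob',k.round(1),'pivot',pv.round(1))
t=np.load('/tmp/top.npz')
d=k-pv;print('len',np.hypot(*d[:2]),'ang',np.arctan2(-d[1],d[0]))
E
```

```text
edge [[ 11.  -28.6   4. ]
 [ 12.9  -0.3   4. ]
 [ 14.1  26.2   4. ]] stud [[-1.9  1.4 10. ]]
knob [68.8 24.9 31. ] pivot [23.8 43.3  9. ]
len 48.59373900062018 ang 0.38680693484765255
```

```bash
python3 -m creep '[[[0,0,0,-9],[0,0,0,-9],[0,0,0,-9],[0,0,0,-8],[0,0,0,0],[0,0,0,0],[0,0,0,0]]]' 0; cat > path.py <<'E'
from bf import *
import sys
from scipy.spatial.transform import Rotation as Ro
from bench import get_obs
o=get_obs();R=Ro.from_euler('xyz',o['ee_rot']);p=o['tool_pos']*1000
m=np.array([.82,.57])
def P(th,d,z): return W(28+45*np.cos(th)+d*m[0],42-45*np.sin(th)+d*m[1],z)
for a in sys.argv[1:]:
    q=P(*map(float,a.split(',')));print(a,R.inv().apply(q-p).round(1));p=q
E
python3 path.py .36,28,60 .36,28,16; python3 b.py; python3 want.py 0 0 0
```

```text
time: 17.08
tool_pos: [0.5103, 0.1204, 0.1872]
ee_rot: [3.141, -0.001, -2.621]
wrist_force: [-1.0, 0.3, 0.1]
width: 0.0003
.36,28,60 [-148.9  -52.7   40.1]
.36,28,16 [-10.6  -7.4  42.1]
B tcp [-40.76   0.28 143.04] F board [-0.9  0.2  0.4] w 0.00030686496435010607 t 17.075
t 17.07 tcp [510.3 120.4 187.2] yaw -150.19 F [-1.   0.3  0.1] w 0.3 q [ 0.12  0.04  1.46  0.    1.65 -1.97]
shift [502.5 149.1 187.7]
```

```bash
python3 -m creep '[[[-37,-13,0,0],[-37,-13,0,0],[-37,-13,0,0],[-37,-13,0,0],[0,0,20,0],[0,0,20,0],[0,0,0,0],[0,0,0,0]]]'; python3 path.py .36,28,16
python3 - <<'E'
from h import *
c=snap('scene'); t=snap('top')
b=c['color'][210:330,270:420];a=t['color'][110:200,190:290]
cv2.imwrite('pics/st6.png',np.hstack([cv2.resize(b,(450,360),interpolation=2),cv2.resize(a,(350,360),interpolation=2)])[...,::-1])
E
```

```text
time: 18.08
tool_pos: [0.6651, 0.1491, 0.1487]
ee_rot: [-3.141, 0.001, -2.621]
wrist_force: [-0.8, -0.1, 0.4]
width: 0.0003
.36,28,16 [-10.8  -8.   43.9]
```

View pics/st6.png

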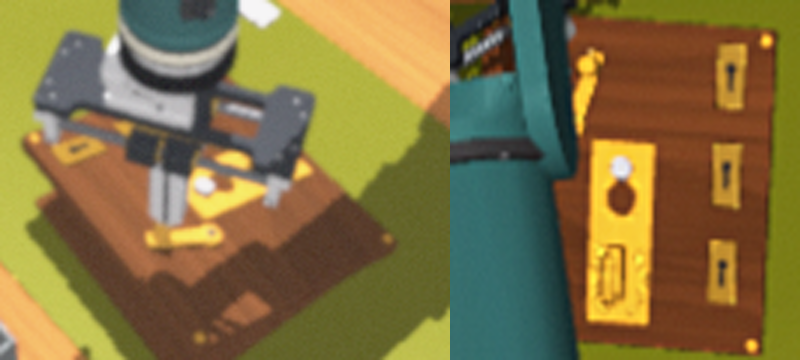

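```bash
python3 - <<'E'
from h import *
from bf import *
t=load('top')
def bp(uv,z): return B(plane(t,uv,W(0,0,z)/1e3,N)*1e3).round(1)
g=lambda x,y:((x+.5-450)/3.5-.5+190,(y+.5)/4-.5+110)
print('knob',bp([g(590,60)],31),'stud',bp([g(621,167)],10),'plate top',bp([g(590,141),g(655,144)],4),'bottom',bp([g(587,321),g(648,325)],4))
E
python3 -m creep '[[[-5,-4,15,0],[-6,-4,15,0],[0,0,9,0],[0,0,4,0],[0,0,0,0],[0,0,0,0]]]';python3 b.py; python3 path.py .36,28,16 .36,15,16 .5,15,16 .65,15,16 .8,15,16 .95,15,16 1.1,15,16 1.25,15,16 1.4,15,16 1.5,15,16 1.6,15,16
```

```text
knob [[75.1 23.3 31. ]] stud [[ 1.  -0.4 10. ]] plate top [[ 17.5  27.    4. ]
 [ 18.8 -26.5   4. ]] bottom [[-112.7   24.9    4. ]
 [-112.2  -26.1    4. ]]
time: 18.92
tool_pos: [0.6786, 0.1477, 0.1055]
ee_rot: [-3.141, 0.001, -2.62]
wrist_force: [0.3, 0.2, -0.3]
width: 0.0004
B tcp [93.37 42.25 16.65] F board [ 0.2  0.2 -0.3] w 0.0003581930160648032 t 18.925
.36,28,16 [ 0.2 -0.1  0.7]
.36,15,16 [12.6 -0.2  3.1]
.5,15,16 [ 5.3 -3.3  0.8]
.65,15,16 [ 6.1 -2.6  1.1]
.8,15,16 [ 6.4 -1.7  1.3]
.95,15,16 [ 6.5 -0.7  1.5]
1.1,15,16 [6.5 0.3 1.7]
1.25,15,16 [6.4 1.3 1.8]
1.4,15,16 [6.1 2.2 1.9]
1.5,15,16 [3.8 2.  1.3]
1.6,15,16 [3.6 2.4 1.3]
```

```bash
python3 -m creep '[[[6,0,1.5,0],[6.5,0,1.5,0],[5.3,-3.3,0.8,0],[6,-2.6,1.1,0],[0,0,0,0]]]'>/dev/null;python3 b.py; python3 -m creep '[[[6.4,-1.7,1.3,0],[6.5,-0.7,1.5,0],[6.5,0.3,1.7,0],[0,0,0,0]]]'>/dev/null;python3 b.py;python3 -m creep '[[[6.4,1.3,1.8,0],[0,0,0,0]]]'>/dev/null;python3 b.py; python3 path.py 1.25,15,16
```

```text
B tcp [75.6  23.   16.29] F board [ 0.7 -0.8  0.1] w 0.0005413079583475659 t 19.55
B tcp [59.31 10.65 15.86] F board [0.5 0.4 0.5] w 0.0003743061487196216 t 20.05
B tcp [53.54  8.21 15.99] F board [-0.5 -0.   1.1] w 0.000564126710455688 t 20.3
1.25,15,16 [-0.5 -0.8 -0.3]
```

```bash
python3 -m creep '[[[6.1,2.2,1.9,0],[0,0,0,0]]]'>/dev/null;python3 b.py; python3 -m creep '[[[3.8,2,1.3,0],[0,0,0,0]]]'>/dev/null;python3 b.py;python3 -m creep '[[[3.6,2.4,1.3,0],[0,0,0,0]]]'>/dev/null;python3 b.py
python3 - <<'E'
from h import *
c=snap('scene'); t=snap('top')
b=c['color'][210:330,270:420];a=t['color'][110:200,190:290]
cv2.imwrite('pics/st7.png',np.hstack([cv2.resize(b,(450,360),interpolation=2),cv2.resize(a,(350,360),interpolation=2)])[...,::-1])
E
```

```text
B tcp [47.12  6.57 16.09] F board [0.3 0.4 0.8] w 0.000290357103826827 t 20.55
B tcp [42.99  6.07 16.15] F board [-0.1  0.3  0.2] w 0.0001970028756638473 t 20.8
B tcp [40.03  6.19 16.41] F board [ 3.6 -0.1 -2. ] w 0.0002311856250859255 t 21.05
```

View pics/st7.png

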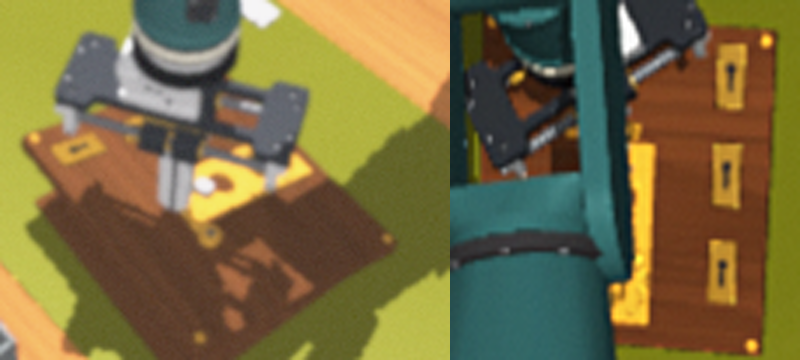

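The knob has gone round and the force is starting to rise. One more small push should confirm the stop, then I'll retreat and look.

```bash
python3 -m creep '[[[2,1,0.6,0],[0,0,0,0]]]'>/dev/null;python3 b.py; python3 -m creep '[[[-6,-3,-2,0],[-10,-5,-10,0],[0,0,-40,0],[0,0,-50,0],[0,0,-30,0]]]' >/dev/null; python3 -m creep '[[[0,50,0,0],[0,50,0,0],[0,50,0,0],[0,50,0,0],[0,0,0,0],[0,0,0,0]]]'
python3 - <<'E'
from h import *
c=snap('scene'); t=snap('top')
b=c['color'][210:330,270:420];a=t['color'][110:200,190:290]
cv2.imwrite('pics/st8.png',np.hstack([cv2.resize(b,(450,360),interpolation=2),cv2.resize(a,(350,360),interpolation=2)])[...,::-1])
E
```

```text
B tcp [39.65  6.07 16.54] F board [ 7.4  2.3 -2.7] w 0.00010067448445993178 t 21.4
time: 22.78
tool_pos: [0.5392, 0.2898, 0.2199]
ee_rot: [-3.141, -0.002, -2.62]
wrist_force: [0.0, -0.4, -0.1]
width: 0.0005
```

View pics/st8.png

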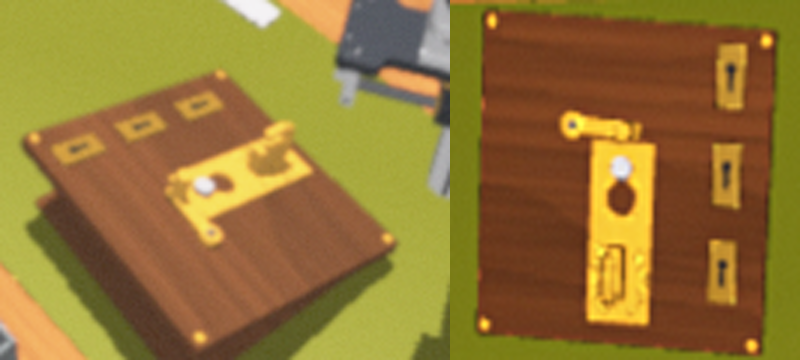

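The hook is home and the button lies parallel to the plate's top edge, just above it. The robot is clear, so I'm handing in.

```bash
python3 -c "
from h import *
print(ticket.close_job())"
```

```text
the job is handed in; nothing more can be done
None
```

The brass keyhole hook is hung on the stud and the turn button is across above it. I handed the job in at about 23 s of the 50 s allowed; no verdict was reported.

**How it went**
- I gripped the hook by its web and pressed the plate flat on a free part of the board, so that it took the 17° slope.
- I lowered the keyhole over the stud head and slid the hook down until it stopped. It travelled about 22.3 mm, against 22 expected, and the force rose to 8 N.
- I pushed the knob round with the closed fingers until the force rose to about 7 N without further movement, so I took it to be at its stop.

**Last checks**
- **Hook:** the last measured top view, before the button push, put the plate's top edge about 18 mm above the stud (nominal 18). The plate was centred sideways to within about 1 mm and straight to within about 1–2°. The final pictures show the stud in the slot.
- **Button:** it lies parallel to the plate's top edge, just above it. I judged its angle from the picture and the stop force, without measuring it.
- **Robot:** it was clear, with about zero wrist force.
- **Other objects:** I never went near them. I did not measure them again at the end.

**Disagreement:** an earlier, coarse reading in the scene camera put the plate's top edge only about 15 mm from the stud. I trusted the clearer top view and the mechanical stop. I viewed 11 pictures, one over the budget of 10.

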